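# Load the plate incubator tray and shut it

### The job

Load the open incubator tray for tonight's run as one straight row of neighbours a finger's breadth apart, left and right being as you face the incubator: on the left of the humidity pan, the two round dishes stacked squarely one on the other; on the right of the pan, the temperature logger; and on the right of the logger, the chamber slide, which comes out only through the mouth of its black case. Lay the logger and the slide lengthwise front to back like the pan, and keep the dishes and the slide level while you carry them. Then push the tray fully shut without upsetting the row, and let go.

Things in the scene. Friction and masses are not known exactly. Their poses are not given: they have to be found in the camera images.
- dish_a_centre (a point): closed round whitish plastic culture dish, 60 mm across, 15 mm high; the point is its centre, 7.5 mm above its underside; z up. Starts flat on the worktop to the right of the tray. Identical in use to the other dish: either may be the lower one
- dish_b_centre (a point): the other closed round whitish plastic culture dish, 60 mm across, 15 mm high; the point is its centre, 7.5 mm above its underside; z up. Starts flat on the worktop to the right of the tray
- logger_centre (a point): temperature logger: small white box with a dark display and a short steel sensor nib at one end, 58 mm long (x, nib of 5 mm at +x besides), 36 mm wide (y), 18 mm high; the point is its centre, 9 mm above its underside. Starts flat on the worktop to the right of the tray, x pointing roughly away from the robot
- slide_centre (a point): chamber slide: flat block with eight square chambers and a blank white end at +x, 80 mm long (x), 28 wide (y), 13 high; the point is its centre, 6.5 mm above its underside. It starts in the black case on its 3 mm floor, roofed over; only about 34 mm of its chambered -x end stand out of the mouth. Gripped there it draws straight out along its own -x, clear after about 46 mm; weight 35 g
- case: black slide case fixed to the worktop, open only at its mouth, which faces roughly the robot; origin on the worktop under the middle of the mouth, +x into the case. Covered part 64 mm long, 46 wide, 26 high; its 3 mm floor, 46 mm wide, runs on 36 mm in front of the mouth. Inside: 35 mm wide, 19 high, 54 deep
- pan: humidity pan: open pressed-steel pan with a white porous block in it, 70 mm front to back (x, with a rim 74 mm), 44 mm wide (y, with a rim 48 mm), 20 mm high; origin at the centre of its underside, +x away from the robot, +y to the left. It already stands loose in the tray, which carries it along; nothing else is in the tray at the start
- tray_floor (a point): on the top face of the incubator tray's floor (16 mm above the worktop), midway between its side walls, 70 mm behind its front edge; x away from the robot, y left. Floor 360 mm wide (y), walls 14 mm high; front panel 47 mm high, 6 mm ahead. Out, only the front 140 to 165 mm are open above; the incubator's front wall (top 85 mm up) leaves 34 mm clear above the floor, shut or moving
- tray_bar (a point): middle of the round chrome pull bar along the front of the tray, 13 mm thick, 355 mm long (y), its axis 28 mm above the worktop and 20 mm in front of the tray's front panel
- plate_incubator_tray (a joint): how far the incubator tray is out, in m: 0 fully shut, 0.18 the stop. It slides straight along x (shut = away from the robot) against about 1 N of friction and stays where it is left

How it is judged:
At the end, for the whole second after the job is handed in: Tray shut within 8 mm, all flat and at rest. Centres from the pan's: within 35 mm front to back; dishes 52-115 mm left, one on the other within 12 mm; logger 41-90 mm right; slide 80-165 mm right and 34-85 mm from the logger. Logger and slide within 0.25 rad of the pan's direction (value of joint plate_incubator_tray below 0.008 m and z of pan in the frame of tray_floor below 0.004 m and horizontal distance between dish_a_centre and dish_b_centre below 0.012 m and ((z of dish_a_centre in the frame of tray_floor below 0.012 m and z of dish_b_centre in the frame of tray_floor above 0.019 m) or (z of dish_b_centre in the frame of tray_floor below 0.012 m and z of dish_a_centre in the frame of tray_floor above 0.019 m)) and angle between each of dish_a_centre, dish_b_centre, logger_centre, slide_centre's own z axis and vertical below 0.1 rad and y of dish_a_centre in the frame of pan between 0.052 and 0.115 m and y of dish_b_centre in the frame of pan above 0.052 m and x of dish_a_centre in the frame of pan between -0.035 and 0.035 m and z of logger_centre in the frame of tray_floor below 0.013 m and y of logger_centre in the frame of pan between -0.09 and -0.041 m and x of logger_centre in the frame of pan between -0.035 and 0.035 m and angle between the x axis of each of logger_centre, slide_centre and the x axis of pan, either way round below 0.25 rad and z of slide_centre in the frame of tray_floor below 0.0105 m and y of slide_centre in the frame of pan between -0.165 and -0.08 m and horizontal distance between slide_centre and logger_centre between 0.034 and 0.085 m and x of slide_centre in the frame of pan between -0.035 and 0.035 m and linear speed of each of dish_a, dish_b, logger, slide, pan below 0.02 m/s); the robot touches nothing.
It fails at once if a dish or the chamber slide is tipped by more than 0.5 rad (angle between any of dish_a_centre, dish_b_centre, slide_centre's own z axis and vertical above 0.5 rad).
It also fails if it takes over 120 s, if anything falls off the work surface, if the arm or the gripper's body presses on something with over 40 N, if the wrist force passes 120 N, or if a joint passes its speed limit or range.

### The arm

A 7-joint arm with a two-finger parallel gripper is mounted at the origin on a cart in front of the work surface, level with it; the furniture and walls round the work are solid. World frame = base frame: x ahead of the robot, y to its left, z up, the work surface at z = 0. Lengths are in m, angles in rad, forces in N, time in s.
With the tool pointing down it reaches from about 0.35 to 0.9 m from the base axis. Payload 8.1 kg.
Tool frame: the origin (TCP) lies at the very end of the fingers, on their centre line; the grasp point (between the pads) lies 19 mm behind it (robot.pinch_z is the distance from the TCP to the grasp point, in m); y points along the fingers, x is the direction in which the jaws open and shut, and the axes are right-handed (so a half turn about y gives the same grasp; the last joint's range is limited). The gripper opens to 85 mm and grips with 20 to 120 N. Pads are 22 mm wide; open, the fingers measure 114 mm over their backs; the gripper's body (76 mm by 85 mm) begins 54 mm behind the grasp point. The pads swing forward as they close: fully open they stand 13 mm farther back than shut.
Start: joints at [-1.431, 0.434, 0.025, 1.573, -0.012, 1.134, -0.075], TCP at [0.15, 0.607, 0.231] pointing down, gripper open.
Joint ranges: [-2.62, 2.62], [-0.44, 2.09], [-1.27, 1.32], [0.08, 2.57], [-1.32, 4.46], [0.12, 2], [-2.74, 2.74]. Speed limits (rad/s): [2.22, 2.22, 3.01, 3.01, 3.14, 3.14, 3.14].

### API

Orientations are given as a unit quaternion [w, x, y, z].
In Python, from station import robot gives the robot as it stands. Calls block until the motion is done:
- robot.move_to(position, orientation): joint-space move of the TCP to a pose.
- robot.move_linear(position, ori=None, rate=0.15, f_stop=None): straight line of the TCP; ori=None keeps the orientation; rate is the mean speed in m/s. With f_stop (N) it stops when the force on the tool has changed by that much, and returns True; else False.
- robot.movej(angles): joint-space move.
- robot.move_gripper(opening, grip_force=None): finger opening in m; grip_force is the grip in N (None keeps the last); returns when the fingers have stopped.
- robot.hold(seconds).
- robot.inverse_kinematics(position, orientation): joint angles nearest the present ones, or None.
- robot.observe(): the state.
- robot.grab_frame(name): name is "scene" or "top" or "wrist"; returns the picture (480x640x3 uint8, blue, green, red); there is no depth.
- robot.camera_model(name): a dict with "vfov" (degrees; the focal length in pixels is half the picture's height over the tangent of half this angle, whatever the lens; pixels are square), "cx", "cy" (the principal point, pixels), "cam_to_world" (4x4, takes a point from camera to world coordinates). Camera axes: x right, y up, looking along -z (the intrinsics and any distortion apply to the point x, -y, -z); pixel columns grow to the right and rows downward; lengths in m; the calibration is good to about 2 mm. A picture is of the moment at which its call begins: read the wrist's pose just before it. camera_model takes no time and is no camera call; for the wrist camera it gives the pose at the moment of the call.
A pose or a line that the arm cannot do raises robot.MotionError and nothing moves.
- robot.hand_in(): hands the job in, once; it reports no verdict.
The state is a dict: "t": time; "joint_pos": joint angles; "dq": joint speeds; "joint_efforts": joint torques, N m; "position": TCP position; "tool_rot": TCP orientation; "ft_force": force on the tool from outside, world axes, zero at the start; "moment": the same for the moment, N m; "gripper_width": finger opening in m.
Only numpy, scipy, OpenCV 4.12 (cv2) and the standard library are available. Lean on these libraries where they do the work, as an engineer would, in place of code of your own. Each camera call takes 0.05 s, during which the arm holds its last target. There are 200 camera calls.

## Working session

There is one attempt and no reset: what is moved stays moved. The work goes in short steps, each a Python script; the robot and the scene stay as the last script left them, time stands still between calls to the robot, and variables do not carry over. Pictures are saved under pics/ and viewed, about 12 in all and at most 16, crops included, and the job is handed in when it is done.

```bash
ls; mkdir -p pics; python3 - <<'E'
from station import robot
import cv2,numpy as np
o=robot.observe();print({k:np.round(v,3) for k,v in o.items()})
for n in("scene","top"):
    f=robot.grab_frame(n);cv2.imwrite(f"pics/{n}0.png",f)
    c=robot.camera_model(n);print(n,c)
print(robot.camera_model("wrist"))
E
```

```text
pics
{'t': np.float64(0.0), 'joint_pos': array([-1.431,  0.435,  0.025,  1.574, -0.012,  1.134, -0.075]), 'dq': array([ 0.001, -0.001, -0.001,  0.002, -0.   ,  0.002,  0.001]), 'joint_efforts': array([ 2.0000e-03, -6.7045e+01,  1.0260e+00, -3.1622e+01,  1.6000e-02,
        1.2000e-02, -0.0000e+00]), 'position': array([0.15 , 0.606, 0.231]), 'tool_rot': array([-0.557,  0.557,  0.435, -0.436]), 'ft_force': array([ 0.13 ,  0.117, -0.18 ]), 'moment': array([0.074, 0.043, 0.029]), 'gripper_width': np.float64(0.085)}
scene {'vfov': 52.876430676345485, 'cx': 319.28998589423406, 'cy': 246.60269175005428, 'cam_to_world': array([[ 0.64271181,  0.49527942, -0.58448252,  0.10308899],
       [-0.76610455,  0.41780604, -0.48838707, -0.32221201],
       [ 0.00231226,  0.76166686,  0.64796469,  0.62265016],
       [ 0.        ,  0.        ,  0.        ,  1.        ]])}
top {'vfov': 43.29775337536491, 'cx': 322.6185585319602, 'cy': 242.44432173637642, 'cam_to_world': array([[ 2.56836961e-04,  9.92415602e-01, -1.22927653e-01,
         4.66853933e-01],
       [-9.99694053e-01, -2.78559315e-03, -2.45772567e-02,
         6.26597449e-02],
       [-2.47332794e-02,  1.22896356e-01,  9.92111259e-01,
         1.22779362e+00],
       [ 0.00000000e+00,  0.00000000e+00,  0.00000000e+00,
         1.00000000e+00]])}
{'vfov': 71.74169382902964, 'cx': 321.8075072896046, 'cy': 243.20061682371494, 'cam_to_world': array([[ 2.39618324e-01, -9.35146962e-01, -2.60927610e-01,
         8.31989853e-02],
       [ 9.70867015e-01,  2.30651123e-01,  6.49407320e-02,
         6.23003206e-01],
       [-5.45881812e-04, -2.68887000e-01,  9.63171575e-01,
         3.73289536e-01],
       [ 0.00000000e+00,  0.00000000e+00,  0.00000000e+00,
         1.00000000e+00]])}
```

View pics/top0.png

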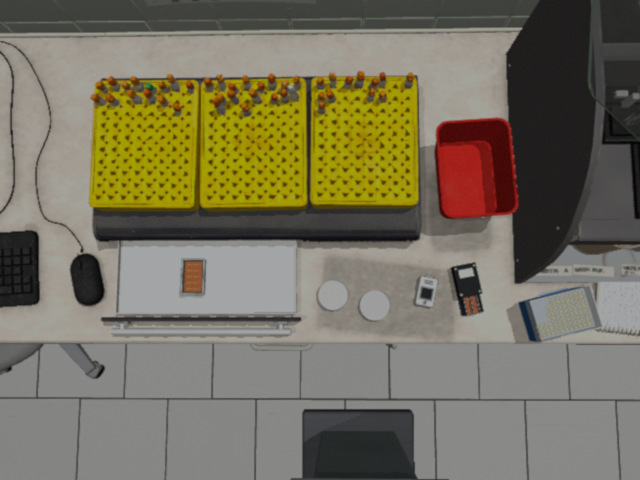

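View pics/scene0.png

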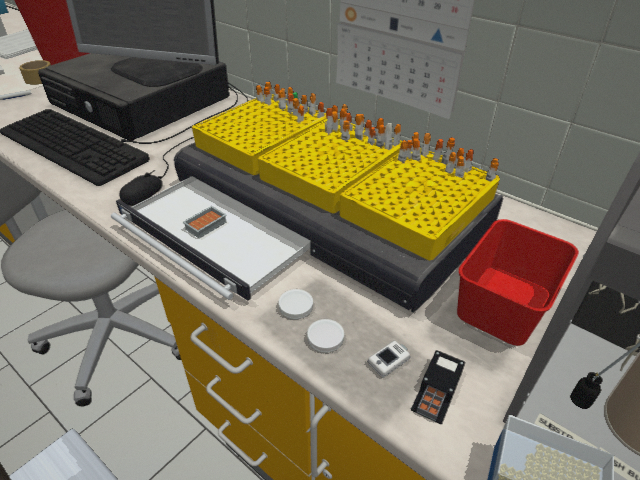

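Top view: pan at (193,277), tray floor between columns 118–297, bar at row 330, dishes (332,295) and (374,305), logger (427,291), and the case around (466,290) with its mouth facing down. The scene view agrees. Next I'll get coarse positions.

```bash
cat > h.py <<'E'
from station import robot
import cv2,numpy as np
from scipy.spatial.transform import Rotation as R
def cast(cam,px,z):
    c=cam if isinstance(cam,dict) else robot.camera_model(cam)
    f=240/np.tan(np.radians(c["vfov"]/2)); M=np.array(c["cam_to_world"])
    px=np.atleast_2d(np.float64(px))
    d=np.c_[(px[:,0]-c["cx"])/f,-(px[:,1]-c["cy"])/f,-np.ones(len(px))]@M[:3,:3].T
    o=M[:3,3]; return o+d*((z-o[2])/d[:,2])[:,None]
def proj(cam,P):
    c=cam if isinstance(cam,dict) else robot.camera_model(cam)
    f=240/np.tan(np.radians(c["vfov"]/2)); M=np.array(c["cam_to_world"])
    q=(np.atleast_2d(P)-M[:3,3])@M[:3,:3]
    return np.c_[c["cx"]+f*q[:,0]/-q[:,2],c["cy"]-f*q[:,1]/-q[:,2]]
def down(a):
    """tool pointing down, jaw axis (tool x) at angle a from world x"""
    q=R.from_matrix(np.c_[[np.cos(a),np.sin(a),0],[np.sin(a),-np.cos(a),0],[0,0,-1]]).as_quat()
    return np.r_[q[3],q[:3]]
def shot(name,fn):
    c=robot.camera_model(name);f=robot.grab_frame(name);cv2.imwrite(f"pics/{fn}.png",f);return c,f
E
python3 - <<'E'
from h import *
np.set_printoptions(precision=4,suppress=True)
for n,px,z in [("dishL",(332,295),.015),("dishR",(374,305),.015),("logger",(427,291),.018),("logger nib",(429,277),.01),("case back",(465,266),.026),("slide front",(474,311),.016),("pan",(193,277),.036),
 ("tray fl",(118,310),.03),("tray fr",(297,313),.03),("bar L",(112,331),.028),("bar R",(290,332),.028),("panel",(200,319),.047)]: print(n,cast("top",px,z)[0])
c=robot.camera_model("scene")
for n,px,z in [("dishL",(295,303),.015),("dishR",(325,335),.015),("logger",(389,358),.018),("pan",(205,221),.036),("sf",(432,402),.016)]: print(n,cast("scene",px,z)[0])
# tool vs camera
p=robot.observe();M=np.array(robot.camera_model("wrist")["cam_to_world"]);q=p["tool_rot"];T=R.from_quat([*q[1:],q[0]]).as_matrix()
print("cam in tool",T.T@(M[:3,3]-p["position"]));print(T.T@M[:3,:3]);print(T)
for x,y,z in[(.5,-.13,.25),(.5,-.3,.25),(.5,-.35,.1),(.5,.35,.1),(.45,.35,.03)]:
  for a in (0,np.pi/2,-np.pi/2,np.pi): 
    s=robot.inverse_kinematics([x,y,z],down(a)); print(x,y,round(a,2),None if s is None else np.round(s,2))
E
```

```text
dishL [0.5112 0.0739 0.015 ]
dishR [ 0.4913 -0.0097  0.015 ]
logger [ 0.5189 -0.115   0.018 ]
logger nib [ 0.5473 -0.1208  0.01  ]
case back [ 0.5679 -0.1899  0.026 ]
slide front [ 0.4794 -0.2072  0.016 ]
pan [0.5462 0.3493 0.036 ]
tray fl [0.4812 0.4988 0.03  ]
tray fr [0.4753 0.1428 0.03  ]
bar L [0.4399 0.5098 0.028 ]
bar R [0.4382 0.1565 0.028 ]
panel [0.4636 0.3308 0.047 ]
dishL [0.5106 0.072  0.015 ]
dishR [ 0.49   -0.0114  0.015 ]
logger [ 0.5165 -0.1156  0.018 ]
pan [0.5455 0.3453 0.036 ]
sf [ 0.4939 -0.2033  0.016 ]
cam in tool [-0.     -0.1427  0.069 ]
[[ 1.     -0.0006 -0.0011]
 [-0.0009  0.2688 -0.9632]
 [ 0.0009  0.9632  0.2688]]
[[ 0.2405 -0.0002 -0.9707]
 [ 0.9707 -0.0014  0.2405]
 [-0.0014 -1.     -0.0001]]
0.5 -0.13 0 [-1.04  0.99  0.76  2.03  0.82  1.25 -0.98]
0.5 -0.13 1.57 None
0.5 -0.13 -1.57 None
0.5 -0.13 3.14 [ 0.69  0.95  0.03  1.57 -0.97  1.97 -2.06]
0.5 -0.3 0 [-0.81  1.03  0.86  2.15  1.1   0.96 -1.15]
0.5 -0.3 1.57 [ 1.79  1.1  -1.09  2.46  3.94  0.84 -0.96]
0.5 -0.3 -1.57 None
0.5 -0.3 3.14 [ 1.17  1.22 -0.71  1.1  -0.58  1.96 -2.6 ]
0.5 -0.35 0 [-0.81  1.51  0.97  2.1   0.88  0.59 -1.21]
0.5 -0.35 1.57 [ 2.01  1.75 -1.24  2.26  3.91  0.33 -0.44]
0.5 -0.35 -1.57 None
0.5 -0.35 3.14 [ 1.24  1.58 -1.08  0.84 -0.16  1.99 -2.74]
0.5 0.35 0 None
0.5 0.35 1.57 [-1.79  1.3   0.54  2.36  1.77  1.09 -2.08]
0.5 0.35 -1.57 None
0.5 0.35 3.14 [ 0.57  1.35 -0.88  1.99 -1.2   0.73 -1.8 ]
0.45 0.35 0 None
0.45 0.35 1.57 [-1.93  1.46  0.49  2.3   1.59  1.01 -2.12]
0.45 0.35 -1.57 None
0.45 0.35 3.14 [ 0.62  1.54 -0.89  2.03 -1.14  0.62 -1.67]
```

```bash
python3 - <<'E'
s=open('h.py').read()
s=s.replace("np.c_[[np.cos(a),np.sin(a),0],[np.sin(a),-np.cos(a),0],[0,0,-1]]","np.c_[[np.cos(a),np.sin(a),0],[0,0,-1],[-np.sin(a),np.cos(a),0]]").replace('"""tool pointing down','"""tool y down')
open('h.py','w').write(s)
E
python3 - <<'E'
from h import *
np.set_printoptions(precision=2,suppress=True)
for x,y,z in[(.51,.07,.2),(.51,.07,.01),(.49,-.01,.0),(.5,-.2,.2),(.52,-.115,.01),(.48,-.205,.01),(.54,.42,.1),(.54,.42,.02),(.54,.28,.1),(.54,.28,.02),(.52,.23,.02),(.43,.32,.02),(.6,.32,.02)]:
  for a in (0,np.pi/2,-np.pi/2,np.pi): 
    s=robot.inverse_kinematics([x,y,z],down(a)); print(x,y,z,round(a,2),None if s is None else np.array(s))
h=np.pi/2
robot.move_to([.42,.03,.22],down(h)); c,f=shot("wrist","w1"); print(robot.observe()["t"])
robot.move_to([.42,-.16,.22],down(h)); c2,f2=shot("wrist","w2"); print(robot.observe()["t"])
import pickle;pickle.dump((c,c2),open("w.pkl","wb"))
E
```

```text
0.51 0.07 0.2 0 [-0.75  0.32  0.67  1.92 -0.24  0.98  0.02]
0.51 0.07 0.2 1.57 [-0.6   0.3   0.46  1.91 -0.16  0.97  1.5 ]
0.51 0.07 0.2 -1.57 [-0.95  0.39  0.96  1.93 -0.38  1.01 -1.39]
0.51 0.07 0.2 3.14 [ 0.53  0.5  -1.06  1.82  0.48  1.11  2.44]
0.51 0.07 0.01 0 [-0.56  0.59  0.44  2.08 -0.46  0.56  0.21]
0.51 0.07 0.01 1.57 [-0.36  0.56  0.16  2.06 -0.17  0.53  1.49]
0.51 0.07 0.01 -1.57 [-0.6   0.61  0.49  2.08 -0.52  0.57 -1.3 ]
0.51 0.07 0.01 3.14 [ 0.48  0.85 -1.08  1.99  0.96  0.93  2.03]
0.49 -0.01 0.0 0 [-0.35  0.58  0.35  2.14 -0.41  0.49  0.32]
0.49 -0.01 0.0 1.57 [-0.28  0.56  0.26  2.13 -0.31  0.48  1.78]
0.49 -0.01 0.0 -1.57 [-0.42  0.59  0.45  2.14 -0.52  0.51 -1.15]
0.49 -0.01 0.0 3.14 [-0.81  0.89  1.14  2.17 -1.13  0.9  -2.09]
0.5 -0.2 0.2 0 [-0.37  0.42  0.91  1.88 -0.39  1.03  0.7 ]
0.5 -0.2 0.2 1.57 [-0.51  0.54  1.18  1.88 -0.56  1.1   2.46]
0.5 -0.2 0.2 -1.57 [-0.36  0.42  0.88  1.87 -0.37  1.03 -0.89]
0.5 -0.2 0.2 3.14 [-0.5   0.53  1.16  1.88 -0.55  1.1  -2.27]
0.52 -0.115 0.01 0 [-0.29  0.65  0.58  2.04 -0.6   0.62  0.7 ]
0.52 -0.115 0.01 1.57 [-0.11  0.5
[... 1506 characters left out ...]
 0.02 1.57 [-0.61  0.6   0.14  1.92 -0.13  0.62  1.19]
0.52 0.23 0.02 -1.57 [-0.9   0.66  0.56  1.95 -0.54  0.68 -1.57]
0.52 0.23 0.02 3.14 [-0.34  0.62 -0.24  1.9   0.23  0.65  2.42]
0.43 0.32 0.02 0 [-0.98  0.58  0.33  2.02 -0.33  0.59 -0.42]
0.43 0.32 0.02 1.57 [-0.77  0.56  0.05  2.   -0.05  0.58  0.88]
0.43 0.32 0.02 -1.57 [-1.15  0.63  0.58  2.03 -0.57  0.64 -1.76]
0.43 0.32 0.02 3.14 [-0.54  0.58 -0.27  1.98  0.26  0.61  2.16]
0.6 0.32 0.02 0 [-0.79  0.76  0.35  1.64 -0.33  0.81 -0.29]
0.6 0.32 0.02 1.57 [-0.62  0.73  0.08  1.62 -0.08  0.79  1.06]
0.6 0.32 0.02 -1.57 [-0.95  0.82  0.64  1.65 -0.6   0.87 -1.64]
0.6 0.32 0.02 3.14 [-0.4   0.75 -0.27  1.6   0.25  0.83  2.37]
2.425
3.2583
```

Everything is reachable with any jaw direction. Next I'll view both wrist pictures side by side.

```bash
python3 -c "
import cv2,numpy as np
a,b=[cv2.imread(f'pics/w{i}.png') for i in (1,2)]
cv2.imwrite('pics/w12.png',cv2.resize(np.vstack([a,b]),None,fx=.62,fy=.62,interpolation=cv2.INTER_AREA))"
```

```text
(no output)
```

View pics/w12.png

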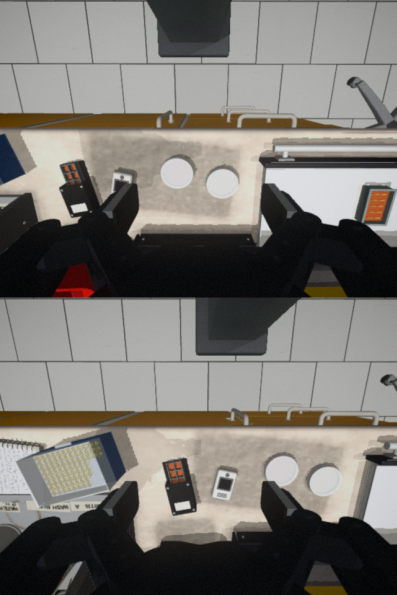

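Both wrist views have image-up towards the robot and image-right at +y. In w1 the dishes are near (285,277) and (358,295). In w2 the logger is near (361,302) and the orange slide chambers near (284,282). Next I'll segment them.

```bash
cat > seg.py <<'E'
from h import *
import pickle
np.set_printoptions(precision=4,suppress=True)
def blob(mask,seed):
    n,l,st,ce=cv2.connectedComponentsWithStats(mask.astype(np.uint8))
    d=[np.hypot(*(ce[i]-seed)) if st[i,4]>60 else 1e9 for i in range(1,n)]
    return (l==1+int(np.argmin(d))).astype(np.uint8)
def rect(m): 
    c=max(cv2.findContours(m,0,1)[0],key=cv2.contourArea);return c[:,0].astype(float)
E
python3 - <<'E'
from seg import *
c1,c2=pickle.load(open("w.pkl","rb"))
f1,f2=cv2.imread("pics/w1.png"),cv2.imread("pics/w2.png")
for p in [(285,277),(260,250),(300,250),(330,320),(250,330),(358,295)]: print("f1",p,f1[p[1],p[0]])
for p in [(361,302),(361,330),(361,285),(284,282),(300,320)]: print("f2",p,f2[p[1],p[0]], cv2.cvtColor(f2,cv2.COLOR_BGR2HSV)[p[1],p[0]])
def white(f):
    h=cv2.cvtColor(f,cv2.COLOR_BGR2HSV); return (h[...,1]<14)&(h[...,2]>135)
for n,f,c,s,z in [("dishR",f1,c1,(285,277),.015),("dishL",f1,c1,(358,295),.015),("dishR",f2,c2,(454,278),.015),("logger",f2,c2,(361,302),.018)]:
    k=rect(blob(white(f),s)); P=cast(c,k,z)[:,:2]
    (x,y),r=cv2.minEnclosingCircle(P.astype(np.float32)); print(n,len(k),"circ",x,y,r,"minrect",cv2.minAreaRect(P.astype(np.float32)))
h=cv2.cvtColor(f2,cv2.COLOR_BGR2HSV)
o=((h[...,0]<20)&(h[...,1]>90)&(h[...,2]>60)).astype(np.uint8);o=cv2.morphologyEx(o,cv2.MORPH_CLOSE,np.ones((9,9)))
P=cast(c2,rect(blob(o,(284,282))),.016)[:,:2];print("slide orange",cv2.minAreaRect(P.astype(np.float32)))
b=(h[...,2]<45).astype(np.uint8);k=rect(blob(b,(290,305)));r=cv2.minAreaRect(k.astype(np.float32));print("black px",r);print(cast(c2,cv2.boxPoints(r),.01))
v=f2[230:350,240:500].copy();cv2.imwrite("pics/w2c.png",cv2.resize(v,None,fx=3,fy=3))
E
```

```text
f1 (285, 277) [211 211 213]
f1 (260, 250) [140 149 160]
f1 (300, 250) [118 128 135]
f1 (330, 320) [148 158 170]
f1 (250, 330) [155 167 178]
f1 (358, 295) [213 215 215]
f2 (361, 302) [37 41 42] [24 30 42]
f2 (361, 330) [150 163 173] [ 17  34 173]
f2 (361, 285) [223 222 218] [ 96   6 223]
f2 (284, 282) [74 74 81] [ 0 22 81]
f2 (300, 320) [38 40 44] [10 35 44]
dishR 143 circ 0.4905727207660675 -0.009791155345737934 0.029973750934004784 minrect ((0.49071964621543884, -0.009899290278553963), (0.057656772434711456, 0.05858098343014717), 0.08946417272090912)
dishL 141 circ 0.5111093521118164 0.07296040654182434 0.030074888840317726 minrect ((0.5112380385398865, 0.07293957471847534), (0.058434996753931046, 0.059053704142570496), 28.437816619873047)
dishR 144 circ 0.49073922634124756 -0.010149402543902397 0.029909126460552216 minrect ((0.48977577686309814, -0.009484447538852692), (0.05890040844678879, 0.05699717998504639), 61.38465118408203)
logger 149 circ 0.5176935195922852 -0.11402437090873718 0.03164292499423027 minrect ((0.5188314318656921, -0.11449971795082092), (0.034724317491054535, 0.060253165662288666), 78.21467590332031)
slide orange ((0.49379852414131165, -0.20115859806537628), (0.03910030797123909, 0.023086443543434143), 10.967124938964844)
black px ((305.4310302734375, 305.2731018066406), (43.06768035888672, 64.84376525878906), 19.358993530273438)
[[ 0.5551 -0.2149  0.01  ]
 [ 0.478  -0.1879  0.01  ]
 [ 0.4953 -0.1419  0.01  ]
 [ 0.5743 -0.1667  0.01  ]]
```

View pics/w2c.png

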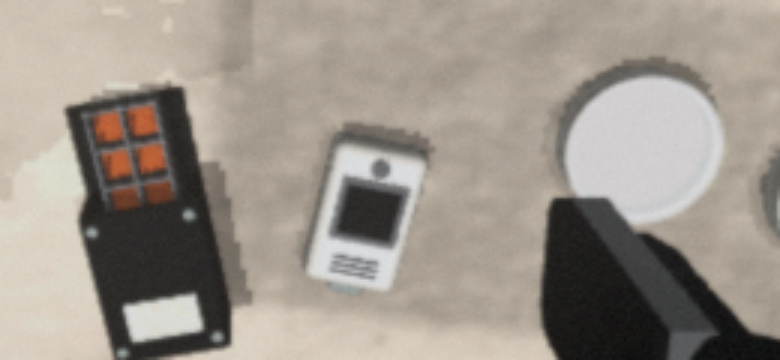

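Dish radii come out at 30.0 mm and the logger at 35×60 mm, which matches the given sizes. The logger's yaw is −0.205 and the slide/case yaw is about +0.19. Next I'll take one look over the tray, then pick the left dish.

```bash
python3 - <<'E'
from seg import *
robot.move_to([.47,.345,.24],down(np.pi/2)); c,f=shot("wrist","w3");pickle.dump(c,open("w3.pkl","wb"))
h=cv2.cvtColor(f,cv2.COLOR_BGR2HSV)
o=((h[...,0]<20)&(h[...,1]>90)&(h[...,2]>60)).astype(np.uint8);o=cv2.morphologyEx(o,cv2.MORPH_CLOSE,np.ones((9,9)))
s=proj(c,[.546,.347,.03])[0];print("pan px expected",s)
k=rect(blob(o,s));print("orange",cv2.minAreaRect(cast(c,k,.03)[:,:2].astype(np.float32)),k.mean(0))
print("wall edge z.085 (row240 top):",cast("top",[(200,240)],.085),"z.05",cast("top",[(200,240)],.05))
# pick dish L
robot.move_gripper(.085)
robot.move_to([.511,.073,.10],down(0)); robot.move_linear([.511,.073,.03],rate=.12)
print("stop",robot.move_linear([.511,.073,-.001],rate=.04,f_stop=6),robot.observe()["position"])
robot.move_gripper(.03,grip_force=30);x=robot.observe();print(x["gripper_width"],x["ft_force"])
robot.move_linear([.511,.073,.06],rate=.08);x=robot.observe();print(x["gripper_width"],x["ft_force"],x["t"])
shot("wrist","w4");shot("scene","s4")
a=cv2.resize(f,None,fx=.6,fy=.6);b=cv2.resize(cv2.imread("pics/s4.png"),None,fx=.6,fy=.6)
cv2.imwrite("pics/v4.png",np.vstack([a,b]))
E
```

```text
pan px expected [324.5401 281.7187]
orange ((0.5476062297821045, 0.3517827093601227), (0.03592366725206375, 0.060339853167533875), 89.51459503173828) [328.5605 282.3439]
wall edge z.085 (row240 top): [[0.6138 0.3259 0.085 ]] z.05 [[0.6183 0.334  0.05  ]]
stop False [ 0.5111  0.073  -0.0009]
0.05822575970483136 [-0.6851  0.5438  7.6869]
0.058172743915787126 [-0.2736 -0.0178 -0.4959] 9.4917
```

View pics/v4.png

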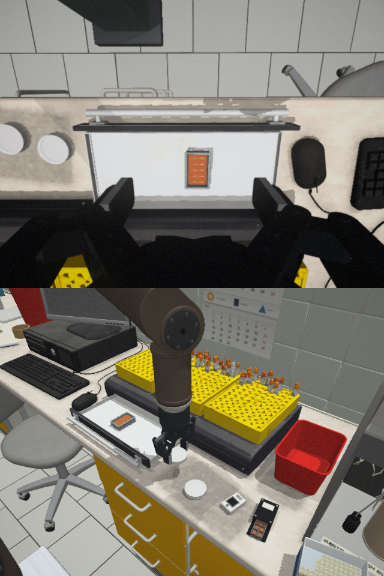

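The dish is held at 58 mm and the pan is at about (0.547, 0.350). Next I'll place this dish, then pick and stack the second with the same hand pose.

```bash
python3 - <<'E'
from seg import *
D=down(0);X,Y=.540,.422
robot.move_linear([.511,.073,.13],rate=.2)
robot.move_linear([X,Y,.13],rate=.25)
robot.move_linear([X,Y,.03],rate=.1)
print("stop",robot.move_linear([X,Y,.0145],rate=.03,f_stop=3),robot.observe()["position"][2])
robot.move_gripper(.072);robot.move_linear([X,Y,.13],rate=.15)
robot.move_gripper(.085)
x,y=.4906,-.010
robot.move_to([x,y,.13],D);robot.move_linear([x,y,.03],rate=.12)
print("stop",robot.move_linear([x,y,.002],rate=.04,f_stop=6),robot.observe()["position"])
robot.move_gripper(.03,grip_force=30);o=robot.observe();print(o["gripper_width"],o["ft_force"])
robot.move_linear([x,y,.13],rate=.15);o=robot.observe();print(o["gripper_width"],o["t"])
robot.move_linear([.44,.25,.15],rate=.25);
c,f=shot("wrist","w5");c,t=shot("top","t5")
h=cv2.cvtColor(t,cv2.COLOR_BGR2HSV)
s=proj("top",[X,Y,.031])[0].astype(int);print(s)
cv2.imwrite("pics/v5.png",cv2.resize(t[225:350,95:315],None,fx=3,fy=3))
E
```

```text
stop True 0.01569387169343875
stop False [ 0.4907 -0.0101  0.002 ]
0.05791036962089553 [-2.3344  0.4914  8.6905]
0.057766948613344686 19.5917
[157 280]
```

View pics/v5.png

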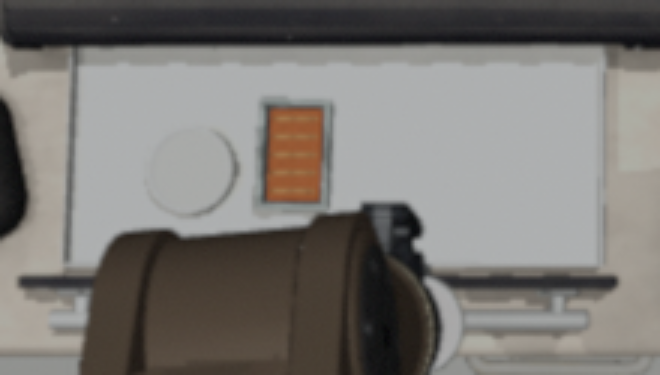

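Dish 1 stands at about top pixel (159,282), left of the pan and within about 4 mm of the target. The top camera is also biased by about 2.5 mm on the pan. Next I'll stack dish 2 at the same hand pose.

```bash
python3 - <<'E'
from seg import *
D=down(0);X,Y=.540,.422
robot.move_linear([.50,.38,.15],rate=.25)
robot.move_linear([X,Y,.13],rate=.15)
robot.move_linear([X,Y,.045],rate=.1)
print("stop",robot.move_linear([X,Y,.0305],rate=.03,f_stop=3),robot.observe()["position"][2])
robot.move_gripper(.072);robot.move_linear([X,Y,.15],rate=.15)
robot.move_gripper(.085)
# look at tray
robot.move_to([.46,.385,.24],down(np.pi/2)); c,f=shot("wrist","w6");pickle.dump(c,open("w6.pkl","wb"))
h=cv2.cvtColor(f,cv2.COLOR_BGR2HSV)
o=((h[...,0]<20)&(h[...,1]>90)&(h[...,2]>60)).astype(np.uint8);o=cv2.morphologyEx(o,cv2.MORPH_CLOSE,np.ones((9,9)))
k=rect(blob(o,proj(c,[.547,.35,.03])[0]));print("pan",cv2.minAreaRect(cast(c,k,.03)[:,:2].astype(np.float32)))
s=proj(c,[X,Y,.046])[0];print("dish px",s)
x,y=s.astype(int);v=f[y-75:y+75,x-110:x+160];cv2.imwrite("pics/v6.png",cv2.resize(v,None,fx=2.8,fy=2.8))
# go pick logger meanwhile
a=np.pi/2-.205;x,y=.5185,-.1145;L=down(a)
robot.move_to([.46,.385,.26],L)
robot.move_to([x,y,.13],L);robot.move_gripper(.06);robot.move_linear([x,y,.03],rate=.12)
print("stop",robot.move_linear([x,y,.004],rate=.04,f_stop=6),robot.observe()["position"])
robot.move_gripper(.02,grip_force=30);o=robot.observe();print(o["gripper_width"],o["ft_force"])
robot.move_linear([x,y,.13],rate=.12);o=robot.observe();print(o["gripper_width"],o["t"])
shot("wrist","w7")
cv2.imwrite("pics/v7.png",cv2.imread("pics/w7.png")[150:480,150:490])
E
```

```text
stop True 0.03393236299479998
pan ((0.5487410426139832, 0.35165590047836304), (0.035623516887426376, 0.06124443933367729), 89.2872085571289)
dish px [355.2216 291.5326]
stop False [ 0.5185 -0.1146  0.004 ]
0.03527515048235751 [-1.1771  0.8029  5.1231]
0.03526362674342919 32.1917
```

View pics/v6.png

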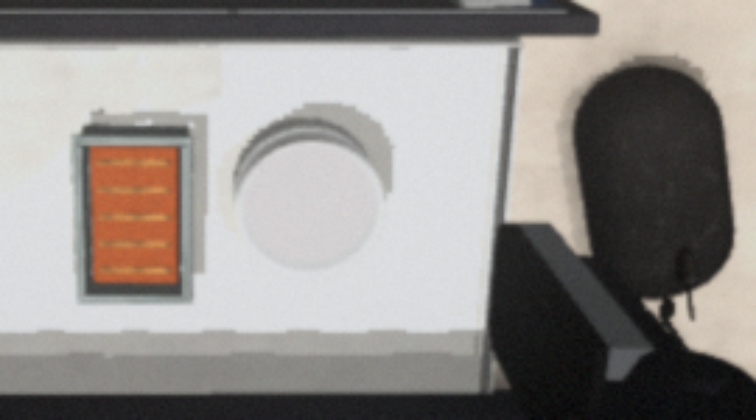

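View pics/v7.png

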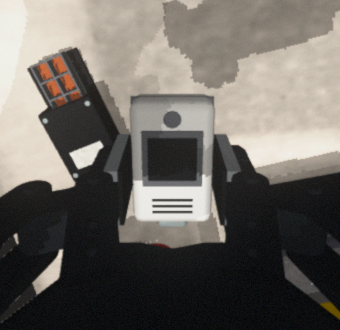

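In the v6 crop the upper dish's centre is at about (310,205) and the lower dish's rim shows at the upper left, partly from parallax. The logger is held squarely with the nib pointing away. I'll check the stack offset numerically, then place the logger.

```bash
python3 - <<'E'
from seg import *
c=pickle.load(open("w6.pkl","rb"))
s=proj(c,[.540,.422,.046])[0].astype(int);off=s-np.array([110,75])
for n,p,z in[("up centre",(310,205),.046),("up left",(236,205),.046),("up bottom",(310,270),.046),("low left",(234,185),.031),("low top",(305,117),.031),("upR",(384,205),.046)]:
    print(n,cast(c,off+np.array(p)/2.8,z)[0][:2])
S=down(np.pi/2);X,Y=.544,.285
robot.move_linear([.48,.10,.13],ori=S,rate=.25)
robot.move_linear([X,Y,.13],rate=.25);robot.move_linear([X,Y,.04],rate=.1)
print("stop",robot.move_linear([X,Y,.018],rate=.03,f_stop=3),robot.observe()["position"][2])
robot.move_gripper(.041);robot.move_linear([X,Y,.13],rate=.12)
# to slide
a=np.pi/2+.19;x,y=.4875,-.2024;S=down(a);robot.move_gripper(.05)
robot.move_to([.45,-.15,.16],S);
c,f=shot("wrist","w8");pickle.dump(c,open("w8.pkl","wb"));shot("top","t8")
h=cv2.cvtColor(f,cv2.COLOR_BGR2HSV)
o=((h[...,0]<20)&(h[...,1]>90)&(h[...,2]>60)).astype(np.uint8);o=cv2.morphologyEx(o,cv2.MORPH_CLOSE,np.ones((9,9)))
q=proj(c,[.4938,-.2012,.016])[0];P=cast(c,rect(blob(o,q)),.016)[:,:2];print("slide",q,cv2.minAreaRect(P.astype(np.float32)),P.min(0),robot.observe()["t"])
t=cv2.imread("pics/t8.png")[225:350,95:315];x,y=q.astype(int);v=f[max(0,y-90):y+90,max(0,x-120):x+120]
cv2.imwrite("pics/v8.png",np.vstack([cv2.resize(t,(660,375)),cv2.copyMakeBorder(cv2.resize(v,None,fx=1.2,fy=1.2),0,0,0,660-int(v.shape[1]*1.2),0)]))
E
```

```text
up centre [0.5373 0.4225]
up left [0.5372 0.3935]
up bottom [0.5653 0.4232]
low left [0.535  0.3931]
low top [0.506  0.4212]
upR [0.5373 0.4514]
stop True 0.020407212964106677
slide [256.0385 265.6105] ((0.4939829707145691, -0.20105119049549103), (0.03771572187542915, 0.02275109477341175), 10.993805885314941) [ 0.4734 -0.2153] 39.1667
```

View pics/v8.png

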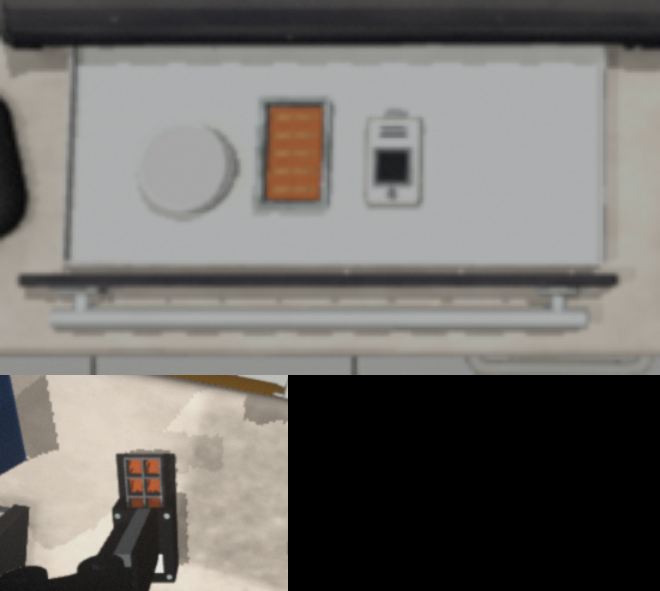

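The stack is aligned within about 2 mm: upper (0.537, 0.4225), lower about (0.536, 0.423). The logger stands straight, and the slide measurement repeats. Next I'll draw the slide out.

```bash
python3 - <<'E'
from seg import *
a=.192;S=down(np.pi/2+a);u=np.array([np.cos(a),np.sin(a),0]);g=np.array([.4878,-.2023,0])
Z=lambda p,z:p+np.array([0,0,z])
robot.move_gripper(.045)
robot.move_linear(Z(g,.12),ori=S,rate=.2);robot.move_linear(Z(g,.03),rate=.12)
print("stop",robot.move_linear(Z(g,.0055),rate=.04,f_stop=5),robot.observe()["position"])
robot.move_gripper(.015,grip_force=30);o=robot.observe();print(o["gripper_width"],o["ft_force"])
f=0
print("pull stop",robot.move_linear(Z(g-.056*u,.0058),rate=.05,f_stop=15));o=robot.observe();print(o["position"],o["gripper_width"],o["ft_force"])
shot("scene","s9");shot("wrist","w9")
a=cv2.imread("pics/s9.png")[240:480,300:540];b=cv2.imread("pics/w9.png")[180:420,140:500]
cv2.imwrite("pics/v9.png",np.hstack([a,b]))
E
```

```text
stop False [ 0.4878 -0.2024  0.0055]
0.02713734762664855 [-1.2704  0.641   4.8516]
pull stop False
[ 0.4325 -0.2129  0.0056] 0.02737075458492446 [-2.5658 -0.2251  1.3907]
```

View pics/v9.png

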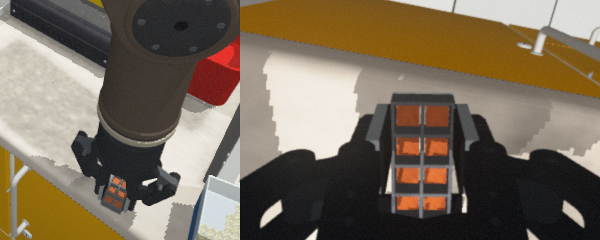

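The slide is out, level and straight in the jaws with all eight chambers visible, so its white end should be clear. Next I'll lift, carry and place it.

```bash
python3 - <<'E'
from seg import *
p=robot.observe()["position"].copy()
robot.move_linear([p[0],p[1],.05],rate=.08);robot.move_linear([p[0],p[1],.13],rate=.15)
S=down(np.pi/2);X,Y=.520,.229
robot.move_linear([.45,.0,.13],ori=S,rate=.2);robot.move_linear([X,Y,.13],rate=.2);robot.move_linear([X,Y,.04],rate=.1)
print("stop",robot.move_linear([X,Y,.0165],rate=.03,f_stop=3),robot.observe()["position"][2])
robot.move_gripper(.035);robot.move_linear([X,Y,.13],rate=.12)
robot.move_to([.44,.30,.24],S);robot.move_gripper(0)
c,f=shot("wrist","w10");pickle.dump(c,open("w10.pkl","wb"));c,t=shot("top","t10");print(robot.observe()["t"])
cv2.imwrite("pics/v10.png",f)
E
```

```text
stop True 0.01857785127915068
51.4333
```

View pics/v10.png

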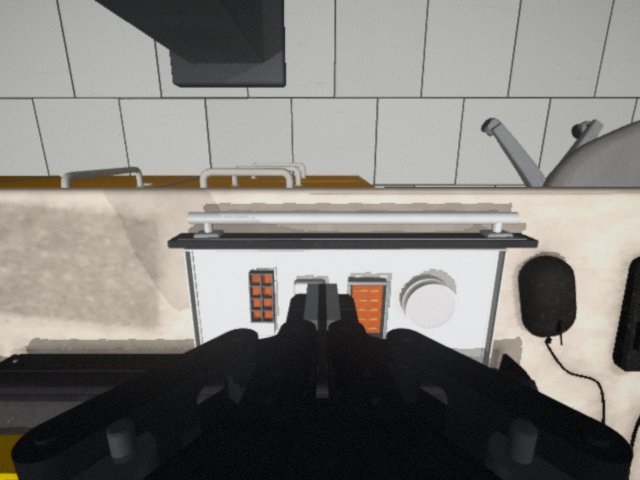

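The row is straight, with the slide at (262,295), the pan at (368,305) and the stack at (430,300). I'll do a numeric check from this picture and then push the bar, with the closed hand tilted back away from the incubator wall.

```bash
python3 - <<'E'
from seg import *
c=pickle.load(open("w10.pkl","rb"));f=cv2.imread("pics/w10.png");h=cv2.cvtColor(f,cv2.COLOR_BGR2HSV)
o=((h[...,0]<20)&(h[...,1]>90)&(h[...,2]>60)).astype(np.uint8);o=cv2.morphologyEx(o,cv2.MORPH_CLOSE,np.ones((9,9)))
print("slide chambers",cv2.minAreaRect(cast(c,rect(blob(o,(262,295))),.029)[:,:2].astype(np.float32)))
b=cast(c,[(354,218),(190,218),(518,218)],.0345);print("bar",b)
t=.35;M=np.c_[[0,1,0],[np.sin(t),0,-np.cos(t)],[-np.cos(t),0,-np.sin(t)]];q=R.from_matrix(M).as_quat();Q=np.r_[q[3],q[:3]]
y=.33;x0=b[0,0]-.07;print(x0)
robot.move_to([x0,y,.15],Q);robot.move_linear([x0,y,.016],rate=.12)
r=robot.move_linear([x0+.10,y,.016],rate=.04,f_stop=8);o=robot.observe();print(r,o["position"],o["ft_force"],o["t"])
shot("scene","s11");cv2.imwrite("pics/v11.png",cv2.imread("pics/s11.png")[150:400,80:420])
E
```

```text
slide chambers ((0.5343835353851318, 0.23026308417320251), (0.0225213672965765, 0.054207053035497665), 89.6805648803711)
bar [[0.4405 0.3342 0.0345]
 [0.4404 0.1595 0.0345]
 [0.4405 0.509  0.0345]]
0.3704562349387171
False [0.4703 0.33   0.016 ] [ 0.5015  0.1595 -1.3336] 56.075
```

View pics/v11.png

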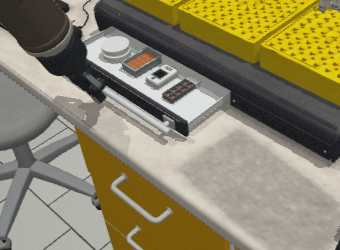

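The bar is moving under the fingers, the force is low and the row is intact. I'll continue to the stop.

```bash
python3 - <<'E'
from seg import *
y=.33
r=robot.move_linear([.65,y,.016],rate=.05,f_stop=10);o=robot.observe();p=o["position"].copy();print(r,p,o["ft_force"],o["t"])
robot.hold(.3);print(robot.observe()["ft_force"])
shot("scene","s12");shot("top","t12")
a=cv2.imread("pics/s12.png")[120:360,80:420];b=cv2.resize(cv2.imread("pics/t12.png")[190:350,95:315],(340,247))
cv2.imwrite("pics/v12.png",np.vstack([a,b]))
E
```

```text
True [0.5862 0.3296 0.015 ] [-0.3234 -0.0023  0.1659] 58.3083
[ 0.4483 -0.134   0.2016]
```

View pics/v12.png

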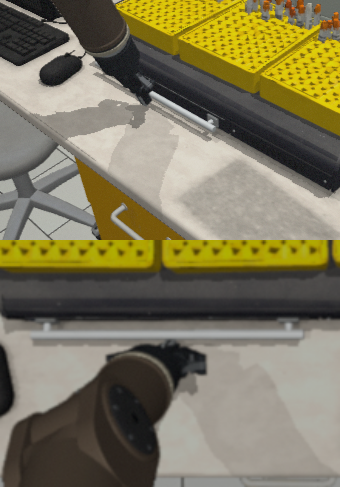

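The tray looks shut, since the panel sits against the incubator front. The stop force was only momentary, so I'll press again gently to confirm the position is solid, then retreat and measure the bar.

```bash
python3 - <<'E'
from seg import *
y=.33
r=robot.move_linear([.63,y,.016],rate=.02,f_stop=12);o=robot.observe();print(r,o["position"],o["ft_force"])
r=robot.move_linear([.63,y,.016],rate=.02,f_stop=15);o=robot.observe();p=o["position"].copy();print(r,p,o["ft_force"])
robot.move_linear([p[0]-.06,y,.016],rate=.08)
q=o["tool_rot"]
robot.move_linear([p[0]-.06,y,.15],rate=.15);
robot.move_to([.47,.30,.24],down(np.pi/2))
c,f=shot("wrist","w13");pickle.dump(c,open("w13.pkl","wb"));shot("scene","s13");print(robot.observe()["t"])
a=cv2.resize(f,None,fx=.8,fy=.8)[:300];b=cv2.imread("pics/s13.png")[130:330,100:356]
cv2.imwrite("pics/v13.png",np.vstack([a,cv2.resize(b,(512,400))[:300]]))
E
```

```text
True [0.5866 0.3289 0.0131] [ 0.5008 -0.9156 -1.1537]
True [0.5872 0.3286 0.0112] [ 0.3768 -0.0375 -0.2091]
62.65
```

View pics/v13.png

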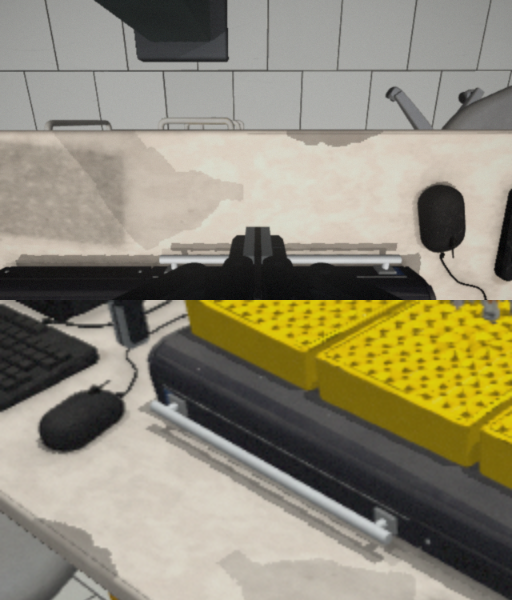

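```bash
python3 - <<'E'
from seg import *
c=pickle.load(open("w13.pkl","rb"))
for p in [(210,325),(490,326)]: print("bar wrist",cast(c,[p],.0345)[0])
t=cv2.imread("pics/t12.png");print("bar top row",[int(np.argmax(t[232:275,i].sum(1).astype(int)))+232 for i in(125,150,265,280)])
i,j=shot("top","t14");print([ (k,cast("top",[(k,int(np.argmax(j[235:262,k].astype(int).sum(1)))+235)],.0345)[0][:2]) for k in (150,200,250,280)])
f=cv2.imread("pics/w13.png")[300:360,:];cv2.imwrite("pics/v14.png",np.vstack([cv2.resize(f[:,180:520],(800,141)),cv2.resize(j[215:275,100:310],(800,229))]))
E
```

```text
bar wrist [0.5974 0.1696 0.0345]
bar wrist [0.5989 0.4968 0.0345]
bar top row [245, 251, 250, 250]
[(150, array([0.5984, 0.4375])), (200, array([0.5982, 0.337 ])), (250, array([0.5999, 0.2369])), (280, array([0.5998, 0.177 ]))]
```

View pics/v14.png

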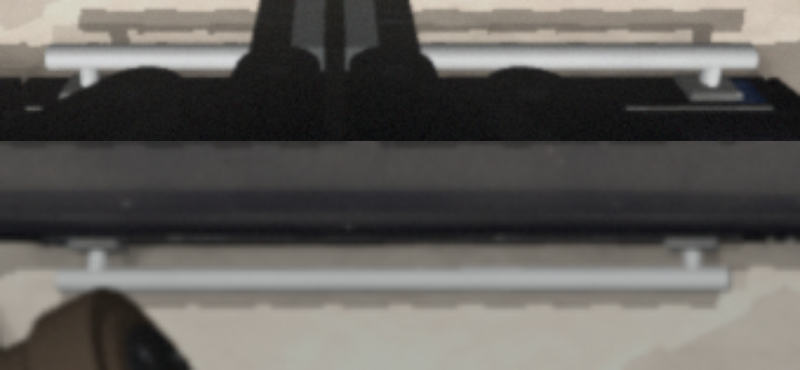

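The bar is now at x≈0.599, a travel of about 158 mm, and the panel plane at about 0.619 matches the wall front measured earlier (0.614–0.618). The hand passed close to the wall, so I'll press once more with a stronger tilt. That rules out the hand having been what stopped.

```bash
python3 - <<'E'
from seg import *
t=.55;M=np.c_[[0,1,0],[np.sin(t),0,-np.cos(t)],[-np.cos(t),0,-np.sin(t)]];q=R.from_matrix(M).as_quat();Q=np.r_[q[3],q[:3]]
y=.30
robot.move_to([.52,y,.15],Q);robot.move_linear([.52,y,.02],rate=.12)
r=robot.move_linear([.63,y,.02],rate=.04,f_stop=12);o=robot.observe();p=o["position"].copy();print(r,p,o["ft_force"])
r=robot.move_linear([.63,y,.02],rate=.02,f_stop=15);o=robot.observe();print(r,o["position"],o["ft_force"])
robot.move_linear([.52,y,.02],rate=.08);robot.move_linear([.50,y,.2],rate=.15)
robot.move_to([.40,.0,.25],down(np.pi/2))
i,j=shot("top","t15");print([ (k,cast("top",[(k,int(np.argmax(j[235:262,k].astype(int).sum(1)))+235)],.0345)[0][:2]) for k in (150,200,250,280)],robot.observe()["t"])
s,_=shot("scene","s15")
E
```

```text
Traceback (most recent call last):
station.MotionError: the arm cannot follow that straight line within its joint ranges
```

```bash
python3 - <<'E'
from seg import *
print(robot.observe()["position"])
y=.30
for t in(.5,.45,.4):
    M=np.c_[[0,1,0],[np.sin(t),0,-np.cos(t)],[-np.cos(t),0,-np.sin(t)]];q=R.from_matrix(M).as_quat();Q=np.r_[q[3],q[:3]]
    try:
        robot.move_linear([.545,y,.12],ori=Q,rate=.12);robot.move_linear([.545,y,.02],rate=.12)
    except robot.MotionError as e: print(t,e);continue
    r=robot.move_linear([.60,y,.02],rate=.04,f_stop=12);o=robot.observe();print(t,r,o["position"],o["ft_force"])
    r=robot.move_linear([.60,y,.02],rate=.02,f_stop=15);o=robot.observe();print(r,o["position"],o["ft_force"])
    robot.move_linear([.545,y,.02],rate=.08);break
robot.move_linear([.53,y,.15],rate=.15)
robot.move_to([.40,.0,.25],down(np.pi/2))
i,j=shot("top","t15");print([ (k,cast("top",[(k,int(np.argmax(j[235:262,k].astype(int).sum(1)))+235)],.0345)[0][:2]) for k in (150,200,250,280)],robot.observe()["t"])
E
```

```text
[0.5201 0.3003 0.1501]
0.5 the arm cannot follow that straight line within its joint ranges
0.45 the arm cannot follow that straight line within its joint ranges
0.4 True [0.585  0.2995 0.0191] [ 0.0779 -0.095  -0.5414]
True [0.5853 0.2991 0.0176] [-0.6681  0.7948  0.3294]
[(150, array([0.5984, 0.4375])), (200, array([0.6002, 0.3371])), (250, array([0.5999, 0.2369])), (280, array([0.5998, 0.177 ]))] 69.825
```

```bash
python3 -c "
from h import *
robot.hold(.5);print(robot.observe()['t']);robot.hand_in()"
```

```text
70.325
the job is handed in; nothing more can be done
```

I loaded the tray, pushed it shut, let go and handed the job in at 70.3 s. The hand was well clear of everything by then.

**Last checks before shutting (pan measured at about (0.549, 0.352)):**

| Item | Offset from pan | Check |
|---|---|---|
| Dish stack | about 71 mm left, 11 mm nearer the robot | upper and lower dish aligned within about 2 mm |
| Logger | about 67 mm right (its set-down position) | straight, nib away from the robot |
| Slide | about 122 mm right, about 55 mm from the logger | direction within 0.01 rad of the pan's |

**Shutting:**
- **Push:** The tray moved smoothly, and about 30 mm in the row was still in order.
- **Closed position:** The bar moved from x = 0.441 to about 0.599, about 158 mm. That puts the panel at about 0.619, level with the incubator front I measured at 0.614–0.618.
- **Solid stop:** Two gentle presses (12 and 15 N) moved the hand about 1 mm. A further pair, with the hand tilted slightly more, moved the bar no farther. I wanted a stronger tilt of 0.45–0.55 rad to rule out the hand touching the wall, but the arm could not do it. I used 0.40 rad.

**Not confirmed:**
- **Row after shutting:** The shut tray hides the row, so I could not see it at the end.
- **Camera differences:** The top and wrist cameras differed by about 2–3 mm, and the upper dish measured about 3 mm nearer the robot than commanded. Both are well inside the limits.

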